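# Pack the gap of the spacer bed and hold the pusher closed

## Task

Lift the empty black bobbin off the aluminium spacer bed and put it in the blue bin, then stand orange spacer plates square and side by side on the bed between the steel end stop and the sprung pusher, adding plates until the gap closes: when you slide the pusher forward by its red handle, its sprung pad must bear on the plates with the red pointer inside the green zone at the end of its travel (with too few plates the pad meets nothing, with too many the pointer stays short of the green). Finish while still gripping the red handle, pushing so that the pad's spring is about half squeezed, and keep it held so that I can tighten the lock; do not disturb the cutters, the screwdriver or the jar.

Things in the scene. Friction and masses are not known exactly. Their poses are not given: they have to be found in the camera images.
- bed: Aluminium bed plate 250 x 70 x 20 mm, fixed to the bench; origin: centre of its underside, z up. Its +x axis is the direction in which the pusher slides towards the end stop. A small green band along each long edge of its top is the green zone, x = -17 to +5 mm.
- bed_top (a point): Centre of the bed's top face, 20 mm above the bench; axes as the bed's.
- pusher: Grey carriage sliding along the bed, 50 x 50 mm, top 45 mm above the bench, 30 mm ahead and 20 mm behind its origin, which lies on the bed's top under the handle. Origin at bed x = -90 mm when fully back (starts up to 8 mm ahead), -20 mm when stopped at the end of its travel. Friction about 1.5 N. Its pointer (red cross bar, 27.5 mm ahead of the origin) is in the green zone from -42 mm on.
- handle_top (a point): Centre of the top, 92 mm above the bench, of the pusher's red upright handle plate: 12 mm thick (bed's x), 36 mm wide (bed's y), 48 mm tall. Pinch it from above, fingers closing along the bed's x; it can be pushed and pulled. The pad's plate, 55 mm high, begins 46 mm ahead of its centre.
- pad (a joint): How far the pusher's sprung steel pad is pressed back into the carriage, m: 0 = free, 0.014 = fully squeezed; about 900 N/m, so half squeezed (0.007) is 6.3 N. The spring drives the pusher back when it is let go.
- pad_face (a point): Middle of the front face of the sprung pad (steel, 36 mm wide, top 55 mm above the bench), 40 mm above the bench. With the pad free it lies 54 mm ahead of the handle's centre; with the pusher fully back it is at bed x = -36 mm, at the end of the travel +34 mm.
- endstop: Dark steel end stop clamped on the bed (will not move in this job), 35 mm long, 36 mm wide, top 57 mm above the bench; origin on its face towards the pusher, at the bed's top. Its place on the bed differs every time: face at bed x = 40 to 76 mm.
- endstop_face (a point): Middle of the end stop's face towards the pusher, 40 mm above the bench.
- bobbin: Empty black plastic bobbin standing upright on the bed in the gap, 34 mm diameter, 54 mm tall, 28 to 56 g; its upper 22 mm is a full 34 mm disc to grip, below that a 24 mm grey core from 6 to 32 mm. Origin: centre of its underside, z up.
- bin: Blue open bin 150 x 150 x 55 mm, walls and floor 5 mm, fixed; origin: centre of its underside.
- spacer1: Orange spacer plate standing on the bench, all four alike: 20 mm thick (its x), 44 mm wide (its y), 40 mm tall, 45 to 70 g. Origin: centre of its underside, z up. It stands in the gap with its x along the bed's x; grip it across the 44 mm width (along its y).
- spacer2: Orange spacer plate standing on the bench, all four alike: 20 mm thick (its x), 44 mm wide (its y), 40 mm tall, 45 to 70 g. Origin: centre of its underside, z up. It stands in the gap with its x along the bed's x; grip it across the 44 mm width (along its y).
- spacer3: Orange spacer plate standing on the bench, all four alike: 20 mm thick (its x), 44 mm wide (its y), 40 mm tall, 45 to 70 g. Origin: centre of its underside, z up. It stands in the gap with its x along the bed's x; grip it across the 44 mm width (along its y).
- spacer4: Orange spacer plate standing on the bench, all four alike: 20 mm thick (its x), 44 mm wide (its y), 40 mm tall, 45 to 70 g. Origin: centre of its underside, z up. It stands in the gap with its x along the bed's x; grip it across the 44 mm width (along its y).
- cutters: Red-handled wire cutters lying on the bench, about 165 mm long; leave alone. Origin near the pivot.
- screwdriver: Screwdriver lying on the bench; leave alone.
- jar: White jar with yellow cap, 60 mm diameter, 75 mm tall, standing on the bench; leave alone. Origin: centre of its underside.
There are look-alikes about, which are no part of the job. Of the things like the bobbin, leave any that is white; of the rest the smaller one is meant.

How it is judged:
By the outcome, as a careful person would: the job done as asked, in the order asked, and still so for the second after the job is handed in, while the arm keeps its last pose, push and grip.
It also fails if it takes over 72 s, if anything falls off the work surface, if the arm or the gripper's body presses on something with over 40 N, if the wrist force passes 120 N, or if a joint passes its speed limit or range.

## Robot

A 7-joint arm with a two-finger parallel gripper is mounted at the origin on the work surface. World frame = base frame: x ahead of the robot, y to its left, z up, the work surface at z = 0. Lengths are in m, angles in rad, forces in N, time in s.
With the tool pointing down it reaches from about 0.425 to 0.875 m from the base axis. Payload 9.9 kg.
Tool frame: the origin (TCP) lies at the very end of the fingers, on their centre line; the grasp point (between the pads) lies 19 mm behind it; z points along the fingers, y is the line along which they close (so a half turn about z gives the same grasp; the last joint's range is limited). The gripper opens to 85 mm and grips with 20 to 120 N. Pads are 22 mm wide; open, the fingers measure 114 mm over their backs; the gripper's body (76 mm by 85 mm) begins 54 mm behind the grasp point. The pads swing forward as they close: fully open they stand 13 mm farther back than shut.
Start: joints at [-1.379, 0.576, 0.025, 1.437, -0.015, 1.129, -0.057], TCP at [0.184, 0.649, 0.231] pointing down, gripper open.
Joint ranges: [-2.76, 2.76], [-0.34, 2.15], [-1.52, 1.57], [0.19, 2.46], [-1.09, 4.23], [0.17, 1.99], [-2.82, 2.82]. Speed limits (rad/s): [2.22, 2.22, 3.01, 3.01, 3.14, 3.14, 3.14].

## Interface

Orientations are given as a unit quaternion [w, x, y, z].
In Python, from station import * gives the robot as it stands.
- The arm moves only by the shell command python3 -m crank 'ROWS' [FORCE]. ROWS is JSON, a list of rows, each an object with "claw": the closure, from -1 (fully open) to 1 (shut); "delta_pos": the shift along the world's x, y, z in mm, a list of three; "roll": the turn about the world's z in degrees. In form: [{"claw": claw, "delta_pos": [tx, ty, tz], "roll": roll}, ...]. A call has exactly 8 rows; each row is the pose to reach, as a shift and turn from the pose commanded when the call began; what a row does not reach only later rows make up. A row lasts 1/8 s, in which the tool goes at most 62.5 mm and 10.7 degrees, less where a joint would pass 70% of its speed; a pose out of reach is approached as far as the arm can. A call with a gripper value outside its range is refused whole. The fingers move at their own pace and stop on an object; FORCE is the grip in N (left out, the last holds). Time passes only in rows, so rows that repeat a pose let the fingers close, or fill a call up. It gives the time, the measured TCP pose, the force, the opening and the grip force at its end, in the units of the state.
- sense(): the state, without advancing time (a new reading comes with each control period).
- camera(name): name is "scene" or "top" or "wrist"; returns a dict with "img" (400x640x3 uint8, red, green, blue), "z_map" (400x640 float32, m along the optical axis (not along the pixel's ray), 0 where there is no reading), "intrinsics" (3x3 intrinsics, pixels), "rvec" (rotation vector, rad) and "tvec" (3), from world to camera coordinates, as OpenCV has them; the wrist camera has in their place "mount" (4x4, takes a point from camera to tool coordinates, whose origin is the TCP and whose axes are the flange's). Camera axes: x right, y down, z forward; pixel columns grow to the right and rows downward; lengths in m; the calibration is good to about 2 mm. A picture is of the moment at which its call begins: read the wrist's pose just before it.
- close_job(): hands the job in; it is judged then, once.
Trained networks look in a picture, given as the dict that the camera call returned (one of the last four; its "shot" number tells which), for a name from the list of things; names that differ only in an ending like _2 or _b are one class to them, and where a whole thing is asked for, a point or a joint stands for the part that bears it (a point fixed in the world has none). Each returns a list of dicts, best first, with "score" (0 to 1); they miss things now and then, are a little off and sometimes report something else, mostly with a low value. They report only what shows in the picture. A call takes as long as a camera call. They do not tell look-alikes from the thing itself.
- silhouettes(label, picture): "pixels" (400x640 bool, what is visible of it).
- tip_of(label, picture): "at" ([x, y, z] in m, in world coordinates, good to about 4 mm: a listed point, or the origin of a listed thing).
The state is a dict: "time": time; "q": joint angles; "dq": joint speeds; "joint_torque": joint torques, N m; "tool_pos": TCP position; "ee_rot": TCP orientation; "ft_force": force on the tool from outside, world axes, zero at the start; "ft_torque": the same for the moment, N m; "opening": finger opening in m; "grip_force": force on a finger pad.
Only numpy, scipy, OpenCV 4.12 (cv2) and the standard library are available. Lean on these libraries where they do the work, as an engineer would, in place of code of your own. Each camera call takes 0.05 s, during which the arm holds its last target. There are 200 camera calls.

## Working session

There is one attempt and no reset: what is moved stays moved. The work goes in short steps, Python scripts to look and compute and a shell command to move; the robot and the scene stay as the last step left them, time stands still between calls to the robot, and variables do not carry over. Pictures are saved under pics/ and viewed, at most 10 in all, crops included, and the job is handed in when it is done.

```bash
mkdir -p pics; ls
cat > h.py <<'E'
from station import *
import numpy as np, cv2
from scipy.spatial.transform import Rotation as R
def cloud(c, m=None):
    K=np.array(c["intrinsics"]); z=c["z_map"]; v,u=np.nonzero((z>0)&(m if m is not None else True))
    d=z[v,u]; p=np.c_[(u-K[0,2])*d/K[0,0],(v-K[1,2])*d/K[1,1],d]
    Rm=R.from_rotvec(np.ravel(c["rvec"])).as_matrix()
    return (p-np.ravel(c["tvec"]))@Rm, u, v
def proj(c,P):
    return cv2.projectPoints(np.float64(P).reshape(-1,3),np.float64(c["rvec"]),np.float64(c["tvec"]),np.float64(c["intrinsics"]),None)[0].reshape(-1,2)
def save(c,n): cv2.imwrite("pics/"+n,c["img"][:,:,::-1])
E
python3 - <<'E'
from h import *
np.set_printoptions(precision=4,suppress=True)
s=sense(); print(s["tool_pos"],s["ee_rot"],s["ft_force"],s["opening"])
for n in ["top","scene"]:
    c=camera(n); save(c,n+".png")
    for l in ["bed_top","handle_top","pad_face","endstop_face","bobbin","bin","spacer1","cutters","screwdriver","jar"]:
        for r in tip_of(l,c)[:6]: print(n,l,round(r["score"],2),np.array(r["at"]),proj(c,r["at"])[0].round())
E
```

```text
pics
[0.1837 0.6491 0.2305] [-0.0001  0.1374  0.9905 -0.0008] [ 0.4432  1.2046 -0.4561] 0.08527352541645929
top bed_top 0.73 [0.5821 0.0151 0.0169] [313. 199.]
top bed_top 0.72 [0.5849 0.0219 0.0218] [310. 198.]
top handle_top 0.55 [ 0.5574 -0.0722  0.093 ] [343. 204.]
top pad_face 0.6 [ 0.5728 -0.02    0.0361] [325. 201.]
top endstop_face 0.57 [0.5954 0.0715 0.0423] [293. 192.]
top bobbin 0.83 [ 0.7381  0.0483 -0.001 ] [303. 149.]
top bobbin 0.65 [ 0.4624 -0.0509 -0.0029] [334. 241.]
top bobbin 0.49 [0.5832 0.0221 0.0182] [310. 198.]
top bin 0.93 [ 0.4915  0.3265 -0.001 ] [207. 228.]
top bin 0.58 [ 0.3867  0.0235 -0.0045] [308. 266.]
top spacer1 0.72 [ 0.5758 -0.2839  0.0014] [414. 204.]
top spacer1 0.71 [ 0.4876  0.3229 -0.0027] [208. 229.]
top spacer1 0.66 [ 0.4398 -0.2566 -0.0009] [404. 250.]
top spacer1 0.66 [ 0.4623 -0.369  -0.0049] [442. 243.]
top spacer1 0.54 [ 0.5761 -0.3675  0.0015] [442. 205.]
top cutters 0.63 [ 0.3839  0.0249 -0.0031] [308. 267.]
top screwdriver 0.72 [ 0.7515 -0.1405  0.0008] [366. 146.]
top jar 0.6 [ 0.7642  0.1522 -0.0011] [269. 139.]
top jar 0.51 [ 0.7
[... 457 characters left out ...]
 0.28 [0.5842 0.0178 0.0211] [329. 206.]
scene bobbin 0.81 [0.7394 0.0445 0.0035] [387. 238.]
scene bobbin 0.61 [0.5859 0.0238 0.0232] [331. 204.]
scene bobbin 0.56 [ 0.4637 -0.0527  0.0005] [273. 202.]
scene bin 0.92 [ 0.4863  0.3203 -0.0004] [377. 147.]
scene bin 0.18 [ 0.4593 -0.3675 -0.0001] [160. 270.]
scene spacer1 0.97 [ 0.4583 -0.3668 -0.0009] [160. 269.]
scene spacer1 0.9 [ 0.4386 -0.258  -0.0001] [197. 239.]
scene spacer1 0.81 [ 0.5788 -0.3685 -0.0019] [192. 303.]
scene spacer1 0.62 [ 0.5736 -0.2853 -0.0017] [225. 278.]
scene cutters 0.94 [0.3874 0.0303 0.0015] [278. 175.]
scene screwdriver 0.95 [ 0.7538 -0.1338 -0.003 ] [338. 286.]
scene jar 0.63 [0.7656 0.1488 0.0021] [423. 222.]
```

Run:
```python
import cv2,numpy as np
t=cv2.imread("pics/top.png")[110:290,180:480]; s=cv2.imread("pics/scene.png")[120:330,130:450]
t=cv2.resize(t,(500,300)); s=cv2.resize(s,(457,300)); 
cv2.imwrite("pics/both.png",np.vstack([t,np.pad(s,((0,0),(0,43),(0,0)))]))
```

```text
(no output)
```

View pics/both.png

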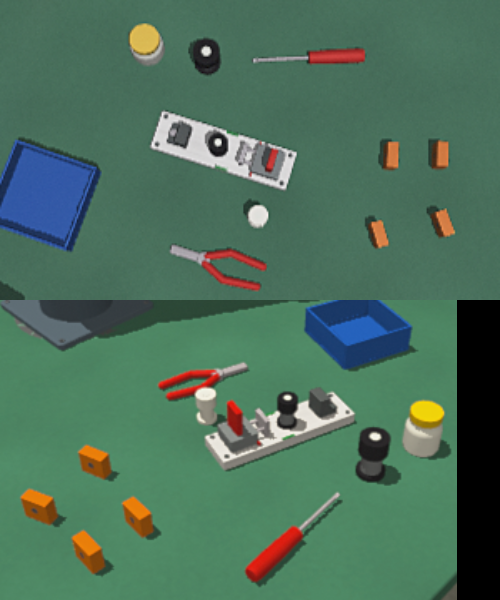

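```bash
cat > m.py <<'E'
from h import *
np.set_printoptions(precision=4,suppress=True)
def rect(P):
    r=cv2.minAreaRect((P[:,:2]*1000).astype(np.float32)); b=cv2.boxPoints(r)
    (w,h),a=r[1],r[2]
    if w<h: w,h,a=h,w,a+90     # a: direction of long side
    return np.array(r[0])/1000,(round(w,1),round(h,1)),round((a)%180,1)
E
python3 - <<'E'
from m import *
cs={n:camera(n) for n in ["top","scene"]}
for n,c in cs.items():
    P,u,v=cloud(c); rgb=c["img"][v,u].astype(int)
    hsv=cv2.cvtColor(c["img"],cv2.COLOR_RGB2HSV)[v,u].astype(int)
    near=lambda x,y,r:np.hypot(P[:,0]-x,P[:,1]-y)<r
    q=near(.58,.015,.15)&(abs(P[:,2]-.02)<.004)&(hsv[:,1]<60)&(hsv[:,2]>120); print(n,"bed",rect(P[q]),np.median(P[q,2]),q.sum())
    q=near(.558,-.072,.05)&(P[:,2]>.085)&(hsv[:,1]>120); print("handle",rect(P[q]),np.median(P[q,2]),q.sum())
    q=near(.598,.08,.045)&(P[:,2]>.052); print("stop",rect(P[q]),np.median(P[q,2]),q.sum())
    q=near(.586,.022,.03)&(P[:,2]>.07); print("bob",rect(P[q]),np.median(P[q,2]),q.sum())
    q=near(.49,.325,.15)&(P[:,2]>.05)&(hsv[:,1]>120); print("bin",rect(P[q]),np.median(P[q,2]),q.sum())
    for x,y in [(.575,-.284),(.439,-.257),(.46,-.368),(.577,-.368)]:
        q=near(x,y,.035)&(P[:,2]>.035); print("sp",rect(P[q]),P[q].mean(0),q.sum())
E
```

```text
top bed (array([0.5803, 0.0123]), (249.4, 70.2), 73.5) 0.02044137151527859 923
handle (array([ 0.5549, -0.0701]), (32.7, 10.6), 162.7) 0.09279754343897921 49
stop (array([0.5949, 0.0654]), (57.8, 35.3), 70.3) 0.05789763018141531 92
bob (array([0.5852, 0.0207]), (31.7, 31.3), 3.1) 0.07540907263653213 108
bin (array([0.4909, 0.3215]), (151.6, 149.8), 72.3) 0.055377586070786654 389
sp (array([ 0.5765, -0.2808]), (43.4, 20.4), 175.5) [ 0.5763 -0.2809  0.0412] 107
sp (array([ 0.4388, -0.2589]), (43.1, 20.9), 15.0) [ 0.4386 -0.2586  0.0412] 109
sp (array([ 0.4601, -0.3703]), (43.9, 21.9), 18.5) [ 0.4596 -0.3702  0.0407] 110
sp (array([ 0.5795, -0.3671]), (44.5, 19.7), 178.5) [ 0.5789 -0.3673  0.0412] 102
scene bed (array([0.5566, 0.0192]), (250.1, 130.0), 73.0) 0.018630507705424036 1056
handle (array([ 0.5573, -0.0709]), (36.8, 12.7), 164.3) 0.08991626133806223 67
stop (array([0.5962, 0.0641]), (57.9, 38.1), 68.4) 0.05576654452017012 93
bob (array([0.5862, 0.0198]), (34.9, 32.4), 132.0) 0.07258486593272646 121
bin (array([0.4943, 0.3218]), (155.7, 154.8), 162.1) 0.052819336722090306 317
sp (array([ 0.5776, -0.2824]), (46.5, 21.6), 176.6) [ 0.5787 -0.2824  0.0382] 173
sp (array([ 0.4414, -0.2591]), (45.4, 22.5), 16.6) [ 0.4409 -0.2597  0.0381] 143
sp (array([ 0.4617, -0.3705]), (46.7, 22.1), 18.2) [ 0.4632 -0.3705  0.0381] 178
sp (array([ 0.5805, -0.3684]), (47.9, 20.1), 177.6) [ 0.5823 -0.3686  0.0384] 201
```

In the top view, these could be taken for the bobbin:
- **(310,198):** the black one standing on the bed.
- **(303,149):** a larger black one on the bench.
- **(334,241):** a white one, excluded by the description.

I choose the smaller black one on the bed and will check it in a close crop from the wrist.

```bash
python3 -m crank '[{"claw":-1,"delta_pos":[33,-52,0],"roll":-10},{"claw":-1,"delta_pos":[67,-105,0],"roll":-20},{"claw":-1,"delta_pos":[100,-157,0],"roll":-30},{"claw":-1,"delta_pos":[134,-210,0],"roll":-40},{"claw":-1,"delta_pos":[167,-262,0],"roll":-50},{"claw":-1,"delta_pos":[201,-315,0],"roll":-60},{"claw":-1,"delta_pos":[234,-367,0],"roll":-70},{"claw":-1,"delta_pos":[268,-420,0],"roll":-80}]' 40
python3 -m crank '[{"claw":-1,"delta_pos":[33,-52,0],"roll":-10},{"claw":-1,"delta_pos":[67,-105,0],"roll":-11},{"claw":-1,"delta_pos":[100,-157,0],"roll":-11},{"claw":-1,"delta_pos":[120,-190,0],"roll":-11},{"claw":-1,"delta_pos":[134,-209,0],"roll":-11},{"claw":-1,"delta_pos":[134,-209,0],"roll":-11},{"claw":-1,"delta_pos":[134,-209,0],"roll":-11},{"claw":-1,"delta_pos":[134,-209,0],"roll":-11}]'
cat >> h.py <<'E'
def wcloud(s,c):
    K=np.array(c["intrinsics"]); z=c["z_map"]; v,u=np.nonzero(z>0); d=z[v,u]
    p=np.c_[(u-K[0,2])*d/K[0,0],(v-K[1,2])*d/K[1,1],d]; M=np.array(c["mount"])
    q=p@M[:3,:3].T+M[:3,3]; w,x,y,zz=s["ee_rot"]; Q=R.from_quat([x,y,zz,w])
    return Q.apply(q)+s["tool_pos"],u,v
def yaw(s):
    w,x,y,z=s["ee_rot"]; e=R.from_quat([x,y,z,w]).apply([0,1,0]); return np.degrees(np.arctan2(e[1],e[0]))
E
python3 - <<'E'
from m import *
s=sense(); c=camera("wrist"); print(s["tool_pos"],yaw(s),s["ft_force"],s["time"])
P,u,v=wcloud(s,c); print(P.min(0),P.max(0),len(P)); save(c,"w1.png")
np.savez("w1.npz",P=P,u=u,v=v,img=c["img"])
for l in ["endstop_face","pad_face","bobbin","bed_top"]:
    for r in tip_of(l,c)[:2]: print(l,r["score"],np.array(r["at"]))
E
```

```text
time: 2.2
tool_pos: [0.4525, 0.2283, 0.2317]
ee_rot: [-0.0, 0.744, 0.668, 0.001]
ft_force: [0.6, 0.7, 0.5]
opening: 0.0855
grip_force: 0.0
time: 3.2
tool_pos: [0.5851, 0.0222, 0.2313]
ee_rot: [-0.0, 0.802, 0.597, 0.0]
ft_force: [-0.4, -0.1, -0.4]
opening: 0.0857
grip_force: 0.0
[0.5851 0.0222 0.2313] -16.700585141934674 [-0.3534 -0.1247 -0.3975] 3.2
[ 0.0191 -0.469  -0.0033] [0.9472 0.2717 0.3216] 254932
endstop_face 0.95 [0.5974 0.0711 0.0397]
pad_face 0.66 [ 0.5708 -0.0219  0.0391]
bobbin 0.8 [ 0.4665 -0.0479  0.0015]
bobbin 0.74 [0.7415 0.044  0.0042]
bed_top 0.71 [ 0.7555 -0.1356 -0.0014]
```

View pics/w1.png

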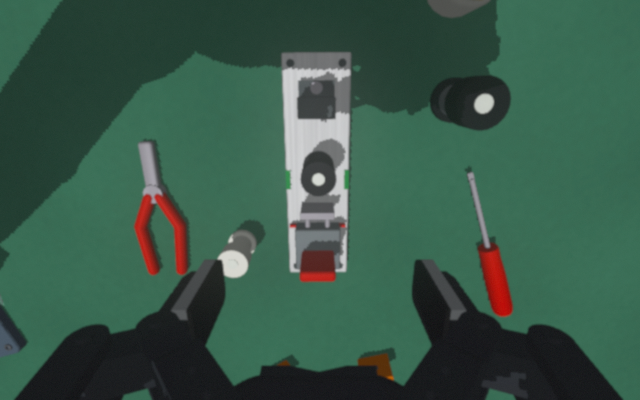

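The wrist view shows the bed running up the image, with the end stop at (317,100), the black bobbin at (318,173) and the pusher with its red handle at (318,265). The bigger black look-alike is at (470,102) and the white one at (235,262), so the bobbin on the bed is the smaller black one.

Run:
```python
from m import *
d=np.load("w1.npz");P,u,v=d["P"],d["u"],d["v"]; hsv=cv2.cvtColor(d["img"],cv2.COLOR_RGB2HSV)[v,u].astype(int)
near=lambda x,y,r:np.hypot(P[:,0]-x,P[:,1]-y)<r
q=near(.58,.015,.15)&(abs(P[:,2]-.02)<.004)&(u>270)&(u<360); r=rect(P[q]); print("bed",r,np.median(P[q,2]))
a=np.radians(r[2]); O=r[0]
B=np.c_[(P[:,0]-O[0])*np.cos(a)+(P[:,1]-O[1])*np.sin(a),-(P[:,0]-O[0])*np.sin(a)+(P[:,1]-O[1])*np.cos(a),P[:,2]]
def rg(n,q): print(n,q.sum(),np.percentile(B[q],[1,50,99],axis=0).round(4).tolist())
on=abs(B[:,1])<.03
rg("stop top",on&(B[:,0]>.035)&(abs(B[:,2]-.057)<.004))
rg("stop face",on&(B[:,0]>.035)&(B[:,2]<.05)&(B[:,2]>.026)&(B[:,0]<.1)&(abs(B[:,1])<.015))
rg("bob",on&(abs(B[:,0]-.01)<.03)&(B[:,2]>.07)); q=on&(abs(B[:,0]-.01)<.03)&(B[:,2]>.07); print(rect(P[q]))
rg("handle",on&(B[:,0]<-.06)&(B[:,2]>.087))
rg("pad",on&(B[:,0]<-.01)&(B[:,0]>-.055)&(B[:,2]>.05)&(B[:,2]<.06))
g=(hsv[:,0]>50)&(hsv[:,0]<70)&(hsv[:,1]>150)&(abs(B[:,2]-.02)<.004)&(abs(B[:,1])<.036)&(abs(B[:,0])<.04);rg("green",g)
```

```text
bed (array([0.582 , 0.0131]), (249.4, 70.1), 73.7) 0.020200426103879093
stop top 844 [[0.0637, -0.0174, 0.055], [0.0738, -0.0004, 0.0571], [0.0829, 0.0174, 0.059]]
stop face 489 [[0.0835, -0.0144, 0.0315], [0.0906, 0.0003, 0.0336], [0.0981, 0.0143, 0.0485]]
bob 9314 [[-0.0021, -0.0296, 0.0733], [0.0222, 0.0006, 0.3123], [0.029, 0.0296, 0.3205]]
(array([0.585 , 0.0239]), (60.0, 37.3), 163.1)
handle 409 [[-0.0905, -0.0171, 0.0873], [-0.0837, -0.0003, 0.0917], [-0.0797, 0.0175, 0.0936]]
pad 274 [[-0.0392, -0.0174, 0.0508], [-0.0348, -0.0006, 0.055], [-0.0318, 0.0171, 0.0567]]
green 47 [[-0.0144, -0.0334, 0.019], [-0.0074, -0.0321, 0.0209], [0.0019, 0.0341, 0.0226]]
```

```bash
python3 -m crank '[{"claw":-1,"delta_pos":[1,-2,-60],"roll":0},{"claw":-1,"delta_pos":[1,-2,-115],"roll":0},{"claw":-1,"delta_pos":[1,-2,-160],"roll":0},{"claw":-1,"delta_pos":[1,-2,-190],"roll":0},{"claw":-1,"delta_pos":[1,-2,-190],"roll":0},{"claw":1,"delta_pos":[1,-2,-190],"roll":0},{"claw":1,"delta_pos":[1,-2,-190],"roll":0},{"claw":1,"delta_pos":[1,-2,-190],"roll":0}]' 40
```

```text
time: 4.45
tool_pos: [0.5871, 0.0191, 0.0424]
ee_rot: [0.0, 0.803, 0.596, 0.001]
ft_force: [-1.0, 0.2, 6.2]
opening: 0.0334
grip_force: 38.8
```

```bash
python3 -m crank '[{"claw":1,"delta_pos":[0,0,55],"roll":0},{"claw":1,"delta_pos":[0,0,100],"roll":0},{"claw":1,"delta_pos":[-17,55,105],"roll":0},{"claw":1,"delta_pos":[-35,112,105],"roll":0},{"claw":1,"delta_pos":[-52,168,105],"roll":0},{"claw":1,"delta_pos":[-70,225,105],"roll":0},{"claw":1,"delta_pos":[-87,278,105],"roll":0},{"claw":1,"delta_pos":[-94,302,95],"roll":0}]'
python3 -m crank '[{"claw":1,"delta_pos":[0,0,-50],"roll":0},{"claw":1,"delta_pos":[0,0,-90],"roll":0},{"claw":1,"delta_pos":[0,0,-104],"roll":0},{"claw":1,"delta_pos":[0,0,-104],"roll":0},{"claw":-1,"delta_pos":[0,0,-104],"roll":0},{"claw":-1,"delta_pos":[0,0,-104],"roll":0},{"claw":-1,"delta_pos":[0,0,-50],"roll":0},{"claw":-1,"delta_pos":[0,0,10],"roll":0}]'
```

```text
time: 5.45
tool_pos: [0.4912, 0.3251, 0.1369]
ee_rot: [-0.001, 0.801, 0.598, 0.001]
ft_force: [0.2, -0.1, -1.7]
opening: 0.0331
grip_force: 39.9
time: 6.45
tool_pos: [0.4923, 0.3206, 0.1479]
ee_rot: [0.0, 0.803, 0.596, -0.0]
ft_force: [0.3, 1.0, 1.4]
opening: 0.0855
grip_force: 0.0
```

```bash
python3 -m crank '[{"claw":-1,"delta_pos":[8,-55,15],"roll":0},{"claw":-1,"delta_pos":[16,-115,20],"roll":0},{"claw":-1,"delta_pos":[24,-175,20],"roll":0},{"claw":-1,"delta_pos":[32,-235,20],"roll":0},{"claw":-1,"delta_pos":[40,-295,20],"roll":2},{"claw":-1,"delta_pos":[48,-355,20],"roll":4},{"claw":-1,"delta_pos":[56,-415,20],"roll":7},{"claw":-1,"delta_pos":[64,-475,20],"roll":12}]'
python3 -m crank '[{"claw":-1,"delta_pos":[10,-60,0],"roll":0},{"claw":-1,"delta_pos":[20,-110,0],"roll":0},{"claw":-1,"delta_pos":[20,-129,0],"roll":0},{"claw":-1,"delta_pos":[20,-129,0],"roll":0},{"claw":-1,"delta_pos":[20,-129,0],"roll":0},{"claw":-1,"delta_pos":[20,-129,0],"roll":0},{"claw":-1,"delta_pos":[20,-129,0],"roll":0},{"claw":-1,"delta_pos":[20,-129,0],"roll":0}]'
python3 - <<'E'
from m import *
s=sense(); c=camera("wrist"); print(s["tool_pos"],yaw(s),s["ft_force"],s["time"])
P,u,v=wcloud(s,c); hsv=cv2.cvtColor(c["img"],cv2.COLOR_RGB2HSV)[v,u].astype(int)
for x,y in [(.577,-.282),(.44,-.259),(.461,-.37),(.58,-.368)]:
    q=(np.hypot(P[:,0]-x,P[:,1]-y)<.035)&(P[:,2]>.035)&(P[:,2]<.05); 
    if q.sum()>20: print("sp",rect(P[q]),P[q].mean(0),q.sum())
c=camera("top"); print([ (r["score"],np.array(r["at"])) for r in tip_of("bobbin",c)])
t=camera("scene"); cv2.imwrite("pics/chk.png",np.vstack([cv2.resize(c["img"][160:300,160:360,::-1],(400,280)),cv2.resize(t["img"][120:260,280:480,::-1],(400,280))]))
E
```

```text
time: 7.45
tool_pos: [0.5569, -0.156, 0.1674]
ee_rot: [0.001, 0.735, 0.678, 0.001]
ft_force: [0.9, 0.1, -0.2]
opening: 0.086
grip_force: 0.0
time: 8.45
tool_pos: [0.5767, -0.2825, 0.1664]
ee_rot: [-0.0, 0.736, 0.677, 0.0]
ft_force: [0.1, 0.1, -0.5]
opening: 0.0853
grip_force: 0.0
[ 0.5767 -0.2825  0.1664] -4.752310436651843 [ 0.102   0.0815 -0.4595] 8.45
sp (array([ 0.5774, -0.2807]), (43.8, 20.8), 176.7) [ 0.5776 -0.2798  0.04  ] 1191
sp (array([ 0.44  , -0.2579]), (45.0, 20.1), 16.7) [ 0.4412 -0.2573  0.04  ] 1239
sp (array([ 0.483 , -0.3657]), (10.8, 3.0), 94.5) [ 0.483  -0.3668  0.0381] 41
sp (array([ 0.5806, -0.367 ]), (44.1, 21.4), 177.2) [ 0.5805 -0.3655  0.0398] 967
[(0.6, array([ 0.4636, -0.0504, -0.0036])), (0.57, array([ 0.7424,  0.0489, -0.0009])), (0.43, array([0.4889, 0.3226, 0.0056]))]
```

View pics/chk.png

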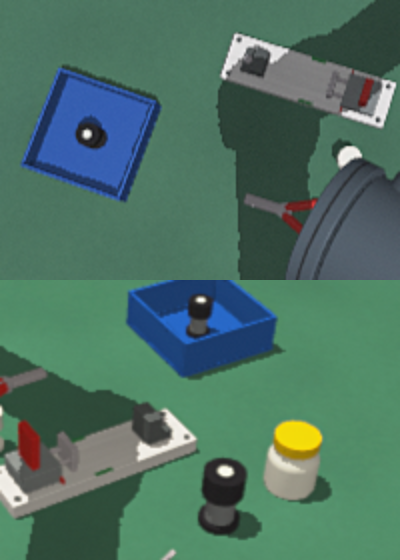

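The bobbin stands upright in the blue bin (top crop 92,134), and the bed is empty. Now I grasp plate A.

```bash
python3 -m crank '[{"claw":-1,"delta_pos":[0,1,-55],"roll":1},{"claw":-1,"delta_pos":[0,1,-110],"roll":1},{"claw":-1,"delta_pos":[0,1,-145],"roll":1},{"claw":-1,"delta_pos":[0,1,-158],"roll":1},{"claw":-1,"delta_pos":[0,1,-158],"roll":1},{"claw":1,"delta_pos":[0,1,-158],"roll":1},{"claw":1,"delta_pos":[0,1,-158],"roll":1},{"claw":1,"delta_pos":[0,1,-158],"roll":1}]' 40
```

```text
time: 9.65
tool_pos: [0.5773, -0.2824, 0.0097]
ee_rot: [0.001, 0.73, 0.683, 0.0]
ft_force: [0.2, 1.3, 8.1]
opening: 0.0438
grip_force: 41.5
```

```bash
python3 -m crank '[{"claw":1,"delta_pos":[0,0,50],"roll":0},{"claw":1,"delta_pos":[0,0,100],"roll":-2},{"claw":1,"delta_pos":[0,0,120],"roll":-4},{"claw":1,"delta_pos":[0,55,120],"roll":-8},{"claw":1,"delta_pos":[2,115,120],"roll":-12},{"claw":1,"delta_pos":[4,175,120],"roll":-13},{"claw":1,"delta_pos":[6,215,120],"roll":-13},{"claw":1,"delta_pos":[7,220,120],"roll":-13}]'
python3 - <<'E'
from m import *
s=sense(); w=camera("wrist"); print(s["tool_pos"],yaw(s),s["time"])
D={"wrist":wcloud(s,w)}; I={"wrist":w}
for n in ["top","scene"]: c=camera(n); D[n]=cloud(c); I[n]=c
for n,(P,u,v) in D.items():
    O=np.array([.5812,.0128]); a=np.radians(73.5)
    hsv=cv2.cvtColor(I[n]["img"],cv2.COLOR_RGB2HSV)[v,u].astype(int)
    B=np.c_[(P[:,0]-O[0])*np.cos(a)+(P[:,1]-O[1])*np.sin(a),-(P[:,0]-O[0])*np.sin(a)+(P[:,1]-O[1])*np.cos(a),P[:,2]]
    q=(abs(B[:,0])<.14)&(abs(B[:,1])<.045)&(abs(B[:,2]-.02)<.005)&(hsv[:,1]<60); r=rect(P[q]) if q.sum()>5 else 0
    print(n,"bed",r)
    q=(B[:,0]>.04)&(B[:,0]<.11)&(abs(B[:,1])<.03)&(B[:,2]>.051)&(B[:,2]<.065); print("stop",q.sum(),np.percentile(B[q],[0,2,50,98,100],axis=0).round(4)[:,:2].tolist())
    q=(B[:,0]<-.06)&(abs(B[:,1])<.03)&(B[:,2]>.087)&(B[:,2]<.1)&(hsv[:,1]>120); print("handle",q.sum(),B[q].mean(0))
    print([(r["score"],np.array(r["at"])) for r in tip_of("endstop_face",I[n])[:2]])
    q=(B[:,0]>.055)&(B[:,0]<.11)&(abs(B[:,1])<.012)&(B[:,2]>.03)&(B[:,2]<.05); print("face",q.sum(),np.percentile(B[q,0],[0,10,50]) if q.sum() else 0)
save(w,"w2.png")
E
```

```text
time: 10.65
tool_pos: [0.5838, -0.0578, 0.1284]
ee_rot: [-0.001, 0.801, 0.598, 0.001]
ft_force: [0.3, -0.5, -0.8]
opening: 0.0437
grip_force: 41.1
[ 0.5838 -0.0578  0.1284] -16.479134632208623 10.65
wrist bed (array([ 0.5744, -0.0124]), (195.0, 70.2), 73.8)
stop 64 [[0.0636, -0.0173], [0.0636, -0.0165], [0.0639, 0.0011], [0.0642, 0.0163], [0.0642, 0.0168]]
handle 0 [nan nan nan]
[(0.82, array([0.5994, 0.0719, 0.0378])), (0.51, array([ 0.7556, -0.1381, -0.0017]))]
face 286 [0.0635 0.0637 0.0639]
top bed (array([0.5803, 0.0124]), (249.6, 70.2), 73.5)
stop 91 [[0.0626, -0.017], [0.0631, -0.0166], [0.0723, 0.001], [0.0826, 0.0178], [0.0829, 0.0183]]
handle 0 [nan nan nan]
[(0.49, array([0.5993, 0.0717, 0.0357]))]
face 40 [0.0621 0.0626 0.0906]
scene bed (array([0.5826, 0.0121]), (251.1, 76.3), 74.1)
stop 93 [[0.0618, -0.0196], [0.0628, -0.0193], [0.0717, -0.0038], [0.0818, 0.0166], [0.0836, 0.0186]]
handle 60 [-0.0874 -0.0029  0.0896]
[(0.5, array([0.5995, 0.0715, 0.0425]))]
face 52 [0.0616 0.0627 0.0638]<stdin>:12: RuntimeWarning: Mean of empty slice.
  ret = um.true_divide(
```

View pics/w2.png

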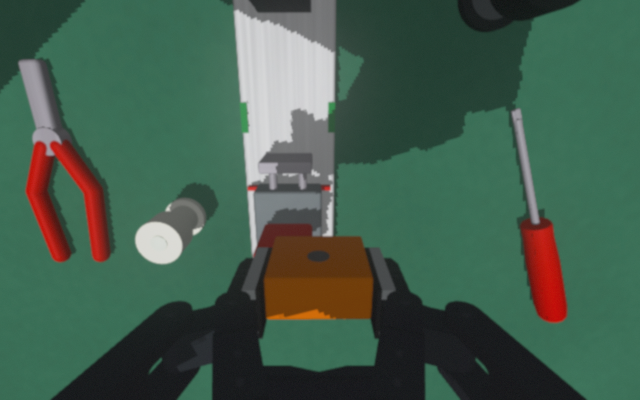

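```bash
python3 -m crank '[{"claw":1,"delta_pos":[5,50,0],"roll":0},{"claw":1,"delta_pos":[10,100,0],"roll":0},{"claw":1,"delta_pos":[12,119,0],"roll":0},{"claw":1,"delta_pos":[12,119,-10],"roll":0},{"claw":1,"delta_pos":[12,119,-50],"roll":0},{"claw":1,"delta_pos":[12,119,-80],"roll":0},{"claw":1,"delta_pos":[12,119,-92],"roll":0},{"claw":1,"delta_pos":[12,119,-95],"roll":0}]'
```

```text
time: 11.95
tool_pos: [0.5954, 0.0551, 0.0329]
ee_rot: [0.0, 0.803, 0.595, -0.001]
ft_force: [-0.3, 0.7, -0.1]
opening: 0.0433
grip_force: 41.1
```

Run:
```python
from h import *
for i in range(3): camera("top"); s=sense(); print(s["tool_pos"],yaw(s),s["ft_force"],s["opening"])
```

```text
[0.59574047 0.05554285 0.0332919 ] -16.890754468968957 [-0.34730899  0.50433325 -0.83317782] 0.043722222806492676
[0.59600495 0.05593903 0.0338499 ] -16.866967422413143 [-0.27096869  0.53420178 -1.65432676] 0.04399066445370345
[0.59616628 0.05625091 0.03416303] -16.844574697459247 [ 0.3243493   0.68293224 -0.14751745] 0.04355386451256978
```

```bash
python3 -m crank '[{"claw":1,"delta_pos":[0,2,0],"roll":0},{"claw":1,"delta_pos":[0,5,0],"roll":0},{"claw":1,"delta_pos":[0,5,-2],"roll":0},{"claw":1,"delta_pos":[0,5,-4],"roll":0},{"claw":1,"delta_pos":[0,5,-4],"roll":0},{"claw":1,"delta_pos":[0,5,-4],"roll":0},{"claw":1,"delta_pos":[0,5,-4],"roll":0},{"claw":1,"delta_pos":[0,5,-4],"roll":0}]'
```

```text
time: 13.1
tool_pos: [0.5956, 0.0621, 0.0297]
ee_rot: [-0.0, 0.803, 0.596, 0.0]
ft_force: [-2.2, 0.6, 6.3]
opening: 0.0434
grip_force: 42.0
```

```bash
python3 -m crank '[{"claw":0.2,"delta_pos":[0,0,0],"roll":0},{"claw":-1,"delta_pos":[0,0,0],"roll":0},{"claw":-1,"delta_pos":[0,0,0],"roll":0},{"claw":-1,"delta_pos":[0,0,40],"roll":0},{"claw":-1,"delta_pos":[0,0,90],"roll":0},{"claw":-1,"delta_pos":[0,0,130],"roll":0},{"claw":-1,"delta_pos":[-5,-20,140],"roll":0},{"claw":-1,"delta_pos":[-5,-20,140],"roll":0}]'
cat > bed.py <<'E'
from m import *
s=sense(); w=camera("wrist"); print(s["tool_pos"],yaw(s),s["time"])
P,u,v=wcloud(s,w); hsv=cv2.cvtColor(w["img"],cv2.COLOR_RGB2HSV)[v,u].astype(int)
O=np.array([.5812,.0128]); a=np.radians(73.5)
B=np.c_[(P[:,0]-O[0])*np.cos(a)+(P[:,1]-O[1])*np.sin(a),-(P[:,0]-O[0])*np.sin(a)+(P[:,1]-O[1])*np.cos(a),P[:,2]]
bb=(abs(B[:,0])<.13)&(abs(B[:,1])<.04)
def rg(n,q):
    if q.sum()>5: print(n,q.sum(),"bed x/y 1,50,99%",np.percentile(B[q],[1,50,99],axis=0).round(4)[:,:2].tolist(),"z",np.median(B[q,2]).round(4),"rect",rect(P[q]))
o=(hsv[:,0]<20)&(hsv[:,0]>4)&(hsv[:,1]>150)
rg("plates top",bb&o&(abs(B[:,2]-.06)<.004))
rg("stop top",bb&~o&(B[:,0]>.055)&(abs(B[:,2]-.057)<.004))
rg("pad top",bb&~o&(B[:,0]<.03)&(B[:,0]>-.055)&(abs(B[:,2]-.055)<.003))
rg("handle",bb&(B[:,0]<0)&(abs(B[:,2]-.092)<.005)&(hsv[:,1]>120))
save(w,"bed%d.png"%(s["time"]*100))
E
python3 bed.py
```

```text
time: 14.1
tool_pos: [0.5901, 0.0395, 0.1696]
ee_rot: [0.0, 0.804, 0.595, -0.0]
ft_force: [-0.5, 0.8, 0.6]
opening: 0.0852
grip_force: 0.0
[0.5901 0.0395 0.1696] -16.975954934028508 14.1
plates top 1033 bed x/y 1,50,99% [[0.0445, -0.0208], [0.0522, -0.0026], [0.0616, 0.0201]] z 0.0603 rect (array([0.5968, 0.0637]), (42.2, 18.1), 164.8)
stop top 1496 bed x/y 1,50,99% [[0.0562, -0.0207], [0.0721, 0.001], [0.084, 0.0193]] z 0.0574 rect (array([0.6018, 0.0794]), (43.0, 28.8), 163.3)
pad top 379 bed x/y 1,50,99% [[-0.0395, -0.0179], [-0.0347, -0.0011], [-0.0312, 0.0166]] z 0.0551 rect (array([ 0.5718, -0.0213]), (34.7, 8.7), 163.5)
handle 609 bed x/y 1,50,99% [[-0.0911, -0.0172], [-0.0827, -0.0006], [-0.0788, 0.0168]] z 0.0918 rect (array([ 0.5573, -0.0689]), (34.3, 13.2), 163.2)
```

```bash
python3 -m crank '[{"claw":-1,"delta_pos":[-25,-50,0],"roll":5},{"claw":-1,"delta_pos":[-52,-103,0],"roll":11},{"claw":-1,"delta_pos":[-79,-156,0],"roll":17},{"claw":-1,"delta_pos":[-106,-209,0],"roll":23},{"claw":-1,"delta_pos":[-132,-262,0],"roll":29},{"claw":-1,"delta_pos":[-150,-298,-20],"roll":33},{"claw":-1,"delta_pos":[-150,-298,-50],"roll":33},{"claw":-1,"delta_pos":[-150,-298,-50],"roll":33}]'
python3 - <<'E'
from m import *
s=sense(); c=camera("wrist"); s=sense(); print(s["tool_pos"],yaw(s))
P,u,v=wcloud(s,c)
q=(np.hypot(P[:,0]-.44,P[:,1]+.259)<.035)&(P[:,2]>.036)&(P[:,2]<.05); print(rect(P[q]),P[q].mean(0),q.sum())
E
```

```text
time: 15.15
tool_pos: [0.4388, -0.2551, 0.1167]
ee_rot: [-0.003, 0.601, 0.799, -0.0]
ft_force: [0.3, 0.4, 0.5]
opening: 0.085
grip_force: 0.0
[ 0.4398 -0.2552  0.118 ] 16.19309923340996
(array([ 0.4407, -0.2579]), (43.7, 20.5), 17.1) [ 0.4404 -0.257   0.0413] 1694
```

```bash
python3 -m crank '[{"claw":-1,"delta_pos":[0,0,-20],"roll":1},{"claw":-1,"delta_pos":[0,0,-60],"roll":1},{"claw":-1,"delta_pos":[0,0,-95],"roll":1},{"claw":-1,"delta_pos":[0,0,-110],"roll":1},{"claw":-1,"delta_pos":[0,0,-110],"roll":1},{"claw":1,"delta_pos":[0,0,-110],"roll":1},{"claw":1,"delta_pos":[0,0,-110],"roll":1},{"claw":1,"delta_pos":[0,0,-110],"roll":1}]'
```

```text
time: 16.2
tool_pos: [0.4411, -0.2564, 0.0104]
ee_rot: [0.001, 0.593, 0.805, 0.0]
ft_force: [-0.6, 2.0, 8.8]
opening: 0.0435
grip_force: 40.0
```

```bash
python3 -m crank '[{"claw":1,"delta_pos":[0,0,50],"roll":0},{"claw":1,"delta_pos":[0,0,105],"roll":-4},{"claw":1,"delta_pos":[25,50,125],"roll":-10},{"claw":1,"delta_pos":[51,102,125],"roll":-16},{"claw":1,"delta_pos":[77,154,125],"roll":-22},{"claw":1,"delta_pos":[103,207,125],"roll":-28},{"claw":1,"delta_pos":[128,258,125],"roll":-34},{"claw":1,"delta_pos":[150,301,125],"roll":-34}]'
python3 -m crank '[{"claw":1,"delta_pos":[0,0,0],"roll":0},{"claw":1,"delta_pos":[0,0,0],"roll":0},{"claw":1,"delta_pos":[0,0,0],"roll":0},{"claw":1,"delta_pos":[0,0,-15],"roll":0},{"claw":1,"delta_pos":[0,0,-30],"roll":0},{"claw":1,"delta_pos":[0,0,-30],"roll":0},{"claw":1,"delta_pos":[0,0,-30],"roll":0},{"claw":1,"delta_pos":[0,0,-30],"roll":0}]'
cat > held.py <<'E'
from bed import *
q=o&bb&(B[:,2]>.075)&(B[:,2]<.2); rg("held (top)",q&(B[:,2]>np.percentile(B[q,2],90)-.004))
E
python3 held.py
```

```text
time: 17.2
tool_pos: [0.5912, 0.0477, 0.1347]
ee_rot: [-0.0, 0.803, 0.596, 0.0]
ft_force: [0.3, -1.4, -0.8]
opening: 0.0431
grip_force: 41.6
time: 18.2
tool_pos: [0.5908, 0.0448, 0.1046]
ee_rot: [0.0, 0.803, 0.596, 0.0]
ft_force: [0.9, -0.6, -0.3]
opening: 0.0435
grip_force: 41.6
[0.5908 0.0448 0.1046] -16.80718730788803 18.2
plates top 2001 bed x/y 1,50,99% [[0.0445, -0.0208], [0.0537, -0.0009], [0.0626, 0.0196]] z 0.0602 rect (array([0.5971, 0.064 ]), (41.5, 19.1), 164.3)
stop top 2313 bed x/y 1,50,99% [[0.0593, -0.0214], [0.0734, 0.0002], [0.084, 0.02]] z 0.0573 rect (array([0.6016, 0.0795]), (44.0, 29.1), 163.6)
held (top) 4744 bed x/y 1,50,99% [[0.0238, -0.0221], [0.0349, -0.0007], [0.0434, 0.0206]] z 0.1343 rect (array([0.5915, 0.0445]), (43.8, 21.0), 162.9)
```

```bash
python3 -m crank '[{"claw":1,"delta_pos":[-1,-4,0],"roll":0},{"claw":1,"delta_pos":[-1,-4,0],"roll":0},{"claw":1,"delta_pos":[-1,-4,-30],"roll":0},{"claw":1,"delta_pos":[-1,-4,-55],"roll":0},{"claw":1,"delta_pos":[-1,-4,-68],"roll":0},{"claw":1,"delta_pos":[-1,-4,-73],"roll":0},{"claw":1,"delta_pos":[-1,-4,-74],"roll":0},{"claw":1,"delta_pos":[-1,-4,-75],"roll":0}]'
python3 -m crank '[{"claw":1,"delta_pos":[0,0,0],"roll":0},{"claw":0.2,"delta_pos":[0,0,0],"roll":0},{"claw":-1,"delta_pos":[0,0,0],"roll":0},{"claw":-1,"delta_pos":[0,0,0],"roll":0},{"claw":-1,"delta_pos":[0,0,40],"roll":0},{"claw":-1,"delta_pos":[0,0,90],"roll":0},{"claw":-1,"delta_pos":[0,-30,130],"roll":0},{"claw":-1,"delta_pos":[0,-30,130],"roll":0}]'
python3 bed.py
```

```text
time: 19.25
tool_pos: [0.59, 0.0408, 0.0304]
ee_rot: [0.0, 0.803, 0.596, 0.001]
ft_force: [-3.7, 0.2, 15.1]
opening: 0.0437
grip_force: 43.2
time: 20.25
tool_pos: [0.5913, 0.0078, 0.1628]
ee_rot: [0.002, 0.804, 0.595, 0.002]
ft_force: [0.1, 0.3, 0.4]
opening: 0.0853
grip_force: 0.0
[0.5913 0.0078 0.1628] -17.00018665217074 20.25
plates top 2812 bed x/y 1,50,99% [[0.0208, -0.0209], [0.045, -0.0012], [0.0625, 0.0196]] z 0.0602 rect (array([0.5935, 0.0525]), (42.6, 42.4), 74.0)
stop top 1492 bed x/y 1,50,99% [[0.0595, -0.0216], [0.0737, -0.0005], [0.0839, 0.0175]] z 0.0571 rect (array([0.6017, 0.0793]), (43.6, 28.6), 163.1)
pad top 424 bed x/y 1,50,99% [[-0.0395, -0.0179], [-0.0348, -0.0003], [-0.0312, 0.0172]] z 0.0551 rect (array([ 0.5715, -0.0211]), (35.3, 8.7), 162.8)
handle 673 bed x/y 1,50,99% [[-0.0905, -0.0176], [-0.0828, -0.0005], [-0.0789, 0.0166]] z 0.0917 rect (array([ 0.5575, -0.0684]), (34.9, 12.6), 166.2)
```

```bash
python3 -m crank '[{"claw":0,"delta_pos":[-5,-12,0],"roll":10.6},{"claw":0,"delta_pos":[-10,-24,0],"roll":21.2},{"claw":0,"delta_pos":[-16,-36,0],"roll":31.8},{"claw":0,"delta_pos":[-22,-50,0],"roll":42.4},{"claw":0,"delta_pos":[-28,-64,0],"roll":53},{"claw":0,"delta_pos":[-34,-78,0],"roll":63.6},{"claw":0,"delta_pos":[-34,-78,0],"roll":74.2},{"claw":0,"delta_pos":[-34,-78,0],"roll":84.8}]'
python3 -m crank '[{"claw":0,"delta_pos":[0,0,0],"roll":5.4},{"claw":0,"delta_pos":[0,0,0],"roll":5.4},{"claw":0,"delta_pos":[0,0,0],"roll":5.4},{"claw":0,"delta_pos":[0,0,-15],"roll":5.4},{"claw":0,"delta_pos":[0,0,-30],"roll":5.4},{"claw":0,"delta_pos":[0,0,-30],"roll":5.4},{"claw":0,"delta_pos":[0,0,-30],"roll":5.4},{"claw":0,"delta_pos":[0,0,-30],"roll":5.4}]'
python3 bed.py
```

```text
time: 21.3
tool_pos: [0.5548, -0.066, 0.1579]
ee_rot: [-0.001, 0.187, 0.982, 0.0]
ft_force: [-0.0, -0.2, 0.1]
opening: 0.0429
grip_force: 0.0
time: 22.3
tool_pos: [0.5558, -0.0672, 0.1296]
ee_rot: [0.0, 0.144, 0.99, -0.0]
ft_force: [0.0, -0.7, 0.5]
opening: 0.0425
grip_force: 0.0
[ 0.5558 -0.0672  0.1296] 73.3869559859061 22.3
plates top 3661 bed x/y 1,50,99% [[0.0187, -0.0216], [0.0418, 0.0012], [0.0612, 0.0216]] z 0.0601 rect (array([0.593 , 0.0514]), (44.9, 44.1), 163.3)
stop top 1372 bed x/y 1,50,99% [[0.0619, -0.0169], [0.0735, 0.0018], [0.0834, 0.0185]] z 0.0571 rect (array([0.6015, 0.0821]), (43.6, 24.3), 163.8)
pad top 589 bed x/y 1,50,99% [[-0.0399, -0.0173], [-0.036, 0.002], [0.0191, 0.0181]] z 0.055 rect (array([0.5802, 0.0024]), (59.6, 41.1), 73.5)
handle 1009 bed x/y 1,50,99% [[-0.0914, -0.0163], [-0.0858, 0.0022], [-0.0804, 0.0178]] z 0.0919 rect (array([ 0.5562, -0.0696]), (35.3, 11.4), 163.6)
```

```bash
python3 -m crank '[{"claw":0,"delta_pos":[0,-2,-10],"roll":0},{"claw":0,"delta_pos":[0,-2,-35],"roll":0},{"claw":0,"delta_pos":[0,-2,-60],"roll":0},{"claw":0,"delta_pos":[0,-2,-69],"roll":0},{"claw":0,"delta_pos":[0,-2,-69],"roll":0},{"claw":1,"delta_pos":[0,-2,-69],"roll":0},{"claw":1,"delta_pos":[0,-2,-69],"roll":0},{"claw":1,"delta_pos":[0,-2,-69],"roll":0}]' 60
python3 - <<'E'
from h import *
for i in range(3): camera("top"); s=sense(); print(s["tool_pos"],yaw(s),s["ft_force"],s["opening"])
E
```

```text
time: 23.35
tool_pos: [0.5561, -0.0693, 0.0613]
ee_rot: [0.001, 0.144, 0.99, -0.0]
ft_force: [0.3, -0.2, 6.2]
opening: 0.011
grip_force: 58.8
[ 0.55608048 -0.06931532  0.06124902] 73.41074572913237 [-1.6639416  -1.14399792  6.57798052] 0.011186006415383259
[ 0.55610636 -0.06927939  0.06124799] 73.41046080708055 [-0.41198732  0.76857421  5.91878664] 0.011127100955853626
[ 0.55608875 -0.06931046  0.06126782] 73.40818757713546 [-1.07176391 -0.80493741  6.37983153] 0.01108916619889187
```

```bash
python3 -m crank '[{"claw":1,"delta_pos":[2.3,7.7,0],"roll":0},{"claw":1,"delta_pos":[4.5,15.3,0],"roll":0},{"claw":1,"delta_pos":[6.8,23,0],"roll":0},{"claw":1,"delta_pos":[9.1,30.7,0],"roll":0},{"claw":1,"delta_pos":[10.8,36.4,0],"roll":0},{"claw":1,"delta_pos":[12.5,42.2,0],"roll":0},{"claw":1,"delta_pos":[13.6,46,0],"roll":0},{"claw":1,"delta_pos":[14.2,48,0],"roll":0}]'
cat > f.py <<'E'
from h import *
F=[];X=[]
for i in range(4):
    c=camera("wrist"); s=sense(); F.append(s["ft_force"]); X.append(s["tool_pos"])
F=np.mean(F,0); X=np.mean(X,0); a=np.radians(73.5); e=np.array([np.cos(a),np.sin(a)])
print("F",F.round(2),"along",(F[:2]@e).round(2),"X",X.round(4),"bed",((X[:2]-[.5812,.0128])@e).round(4),"lat",((X[:2]-[.5812,.0128])@[-e[1],e[0]]).round(4),s["opening"],s["time"])
E
python3 f.py; python3 bed.py
```

```text
time: 24.5
tool_pos: [0.5702, -0.0212, 0.0613]
ee_rot: [0.001, 0.144, 0.99, -0.0]
ft_force: [-1.3, -2.5, 7.5]
opening: 0.0109
grip_force: 59.1
F [-1.6  -0.28  7.03] along -0.73 X [ 0.5702 -0.0209  0.0613] bed -0.0355 lat 0.0009 0.011076479386521915 24.7
[ 0.5702 -0.021   0.0612] 73.4260924112381 24.7
plates top 6861 bed x/y 1,50,99% [[0.0196, -0.0215], [0.0425, 0.002], [0.0616, 0.0218]] z 0.0601 rect (array([0.5931, 0.052 ]), (45.1, 43.6), 164.0)
stop top 2541 bed x/y 1,50,99% [[0.0633, -0.0168], [0.0737, 0.0024], [0.0835, 0.0186]] z 0.0572 rect (array([0.6003, 0.083 ]), (42.9, 23.4), 166.3)
pad top 1247 bed x/y 1,50,99% [[-0.0383, -0.0167], [0.0149, 0.0038], [0.0198, 0.0183]] z 0.0551 rect (array([0.5791, 0.003 ]), (60.3, 38.8), 73.6)
handle 2187 bed x/y 1,50,99% [[-0.0398, -0.016], [-0.0343, 0.0034], [-0.0285, 0.018]] z 0.0919 rect (array([ 0.5708, -0.0199]), (36.0, 12.1), 163.6)
```

```bash
python3 -m crank '[{"claw":1,"delta_pos":[0.3,1,0],"roll":0},{"claw":1,"delta_pos":[0.6,2,0],"roll":0},{"claw":1,"delta_pos":[0.9,3,0],"roll":0},{"claw":1,"delta_pos":[1.2,4,0],"roll":0},{"claw":1,"delta_pos":[1.5,5,0],"roll":0},{"claw":1,"delta_pos":[1.7,5.8,0],"roll":0},{"claw":1,"delta_pos":[1.7,5.8,0],"roll":0},{"claw":1,"delta_pos":[1.7,5.8,0],"roll":0}]'; python3 f.py
python3 -m crank '[{"claw":1,"delta_pos":[0.1,0.5,0],"roll":0},{"claw":1,"delta_pos":[0.3,1,0],"roll":0},{"claw":1,"delta_pos":[0.4,1.5,0],"roll":0},{"claw":1,"delta_pos":[0.6,2,0],"roll":0},{"claw":1,"delta_pos":[0.6,2,0],"roll":0},{"claw":1,"delta_pos":[0.6,2,0],"roll":0},{"claw":1,"delta_pos":[0.6,2,0],"roll":0},{"claw":1,"delta_pos":[0.6,2,0],"roll":0}]'; python3 f.py
```

```text
time: 25.75
tool_pos: [0.5717, -0.0158, 0.0613]
ee_rot: [0.001, 0.144, 0.99, -0.0]
ft_force: [-2.1, -2.0, 6.9]
opening: 0.0109
grip_force: 59.1
F [-2.16 -1.44  6.85] along -1.99 X [ 0.5717 -0.0158  0.0612] bed -0.0302 lat 0.001 0.0110692725409028 25.95
time: 26.95
tool_pos: [0.5722, -0.0143, 0.0612]
ee_rot: [0.0, 0.145, 0.989, -0.0]
ft_force: [-2.3, -2.8, 7.3]
opening: 0.0113
grip_force: 59.2
F [-1.96 -3.01  7.51] along -3.44 X [ 0.5722 -0.0143  0.0613] bed -0.0285 lat 0.001 0.01108732379831034 27.15
```

```bash
python3 -m crank '[{"claw":1,"delta_pos":[0.2,0.8,0],"roll":0},{"claw":1,"delta_pos":[0.5,1.6,0],"roll":0},{"claw":1,"delta_pos":[0.7,2.4,0],"roll":0},{"claw":1,"delta_pos":[0.9,3.2,0],"roll":0},{"claw":1,"delta_pos":[1,3.5,0],"roll":0},{"claw":1,"delta_pos":[1,3.5,0],"roll":0},{"claw":1,"delta_pos":[1,3.5,0],"roll":0},{"claw":1,"delta_pos":[1,3.5,0],"roll":0}]'; python3 f.py
python3 - <<'E'
from bed import *
z=(abs(B[:,1])<.014)
for n,q in [("padtop",z&~o&(B[:,0]>-.01)&(B[:,0]<.04)&(abs(B[:,2]-.055)<.0025)),("plates",z&o&(abs(B[:,2]-.06)<.003)),("handle",z&(abs(B[:,2]-.092)<.003)&(hsv[:,1]>120)&(B[:,0]<.01)),("red bar",bb&(abs(B[:,1])>.02)&(hsv[:,1]>150)&((hsv[:,0]<5)|(hsv[:,0]>174))&(B[:,2]<.04))]:
    if q.sum(): print(n,q.sum(),np.percentile(B[q,0],[0,2,10,50,90,98,100]).round(4))
E
```

```text
time: 28.15
tool_pos: [0.5729, -0.0116, 0.0612]
ee_rot: [0.0, 0.145, 0.989, -0.001]
ft_force: [-3.0, -5.4, 8.3]
opening: 0.0113
grip_force: 59.3
F [-2.7  -5.61  8.27] along -6.15 X [ 0.5729 -0.0116  0.0612] bed -0.0258 lat 0.001 0.01109741519776834 28.35
[ 0.5729 -0.0116  0.0613] 73.33605188592635 28.35
plates top 6600 bed x/y 1,50,99% [[0.0239, -0.0214], [0.0431, 0.0021], [0.0628, 0.0218]] z 0.0602 rect (array([0.5936, 0.0547]), (45.0, 40.5), 164.3)
stop top 2427 bed x/y 1,50,99% [[0.0637, -0.0167], [0.0741, 0.0024], [0.0835, 0.0186]] z 0.0572 rect (array([0.6011, 0.0838]), (42.6, 22.3), 165.2)
pad top 1267 bed x/y 1,50,99% [[-0.0294, -0.0173], [0.0191, 0.0037], [0.0241, 0.0184]] z 0.0551 rect (array([0.5733, 0.0214]), (66.9, 33.0), 39.2)
handle 2196 bed x/y 1,50,99% [[-0.03, -0.016], [-0.0245, 0.0035], [-0.0188, 0.0181]] z 0.092 rect (array([ 0.5739, -0.0107]), (36.7, 12.1), 163.2)
padtop 853 [0.0156 0.0158 0.0163 0.0196 0.0231 0.0239 0.0243]
plates 4074 [0.0233 0.0241 0.0269 0.0431 0.0591 0.0623 0.064 ]
handle 1654 [-0.0305 -0.0299 -0.029  -0.0245 -0.0198 -0.0188 -0.0185]
red bar 59 [0.0014 0.0015 0.0016 0.0027 0.0037 0.0039 0.0039]
```

```bash
python3 -m crank '[{"claw":1,"delta_pos":[0.1,0.4,0],"roll":0},{"claw":1,"delta_pos":[0.2,0.8,0],"roll":0},{"claw":1,"delta_pos":[0.3,1.2,0],"roll":0},{"claw":1,"delta_pos":[0.3,1.2,0],"roll":0},{"claw":1,"delta_pos":[0.3,1.2,0],"roll":0},{"claw":1,"delta_pos":[0.3,1.2,0],"roll":0},{"claw":1,"delta_pos":[0.3,1.2,0],"roll":0},{"claw":1,"delta_pos":[0.3,1.2,0],"roll":0}]'; python3 f.py
python3 - <<'E'
from bed import *
z=(abs(B[:,1])<.014)
for n,q in [("padtop",z&~o&(B[:,0]>-.01)&(B[:,0]<.04)&(abs(B[:,2]-.055)<.0025)),("handle",z&(abs(B[:,2]-.092)<.003)&(hsv[:,1]>120)&(B[:,0]<.01))]:
    print(n,q.sum(),np.percentile(B[q,0],[0,2,50,98,100]).round(4))
t=camera("top");sc=camera("scene")
cv2.imwrite("pics/fin.png",np.vstack([np.pad(w["img"][:,:,::-1][0:300,120:520],((0,0),(0,0),(0,0))),cv2.resize(sc["img"][150:250,260:400,::-1],(400,286))]))
E
```

```text
time: 29.4
tool_pos: [0.5732, -0.0107, 0.0612]
ee_rot: [0.0, 0.145, 0.989, -0.001]
ft_force: [-3.1, -7.2, 7.4]
opening: 0.0113
grip_force: 59.3
F [-2.74 -6.64  7.76] along -7.14 X [ 0.5732 -0.0107  0.0612] bed -0.0248 lat 0.001 0.011165390326526584 29.6
[ 0.5732 -0.0107  0.0613] 73.32691801372528 29.6
plates top 6593 bed x/y 1,50,99% [[0.0239, -0.0213], [0.0432, 0.0022], [0.0628, 0.0218]] z 0.0602 rect (array([0.594 , 0.0544]), (45.5, 40.4), 164.3)
stop top 2424 bed x/y 1,50,99% [[0.0636, -0.0168], [0.0741, 0.0026], [0.0834, 0.0187]] z 0.0572 rect (array([0.6012, 0.0835]), (42.9, 21.7), 165.2)
pad top 1255 bed x/y 1,50,99% [[-0.028, -0.0173], [0.0192, 0.0037], [0.0241, 0.0183]] z 0.0551 rect (array([0.5736, 0.0218]), (65.7, 33.1), 38.6)
handle 2196 bed x/y 1,50,99% [[-0.0291, -0.0161], [-0.0235, 0.0034], [-0.0178, 0.0181]] z 0.092 rect (array([ 0.5741, -0.0097]), (36.7, 12.0), 163.2)
padtop 845 [0.0156 0.0158 0.0197 0.024  0.0243]
handle 1662 [-0.0295 -0.0289 -0.0235 -0.0178 -0.0175]
```

View pics/fin.png

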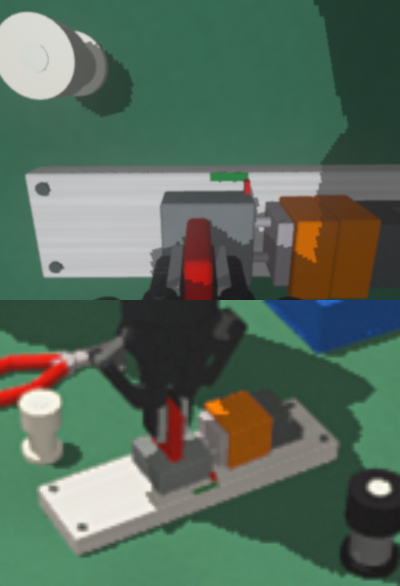

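The final view shows two plates flush and square between the pad at (285,250) and the stop. The red pointer at (247,186) sits within the front end of the green band. The pad is squeezed about 6.5 mm, with about 6 N on the spring.

```bash
python3 -c "
from station import *
print(close_job())"
```

```text
the job is handed in; nothing more can be done
None
```

The job is handed in: the bobbin stands in the blue bin, two plates are flush between the pad and the end stop, and the red pointer is inside the green but close to its front edge. The gripper still holds the handle with the spring squeezed about 6.5 mm, roughly half, and the cutters, screwdriver and jar were not touched.

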